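Centre an upturned bowl on the banding wheel

TASK

The upturned bowl stands off-centre on the banding wheel. Centre it for banding: with the fingertips against its side, gently push it along the wheel head until its rim sits evenly within the ring grooves all round, without lifting or tipping it and without touching the foot ring on its top. Then take the hand away and leave the bowl and wheel still; do not disturb the other things on the table.

Things in the scene. Friction and masses are not known exactly. Their poses are not given: they have to be found in the camera images.
- wheel_centre (a point): Banding wheel (potter's small turntable): dark cast base 160 mm across, fixed to the table, under a level round light-metal head 219 mm across and 10 mm thick. Point: on the turning axis, centre of the head's top face, 92 mm above the table. Flush ring grooves of radius 30, 48, 67, 82 and 98 mm in that face; round a centred bowl the 67 mm ring shows 5 mm outside the rim all round.
- wheel_head (a joint): Turn of the wheel head about its vertical axis, rad, counter-clockwise from above positive, any angle allowed. Turns freely with slight bearing friction (about 0.03 N m), so a push on the bowl not aimed through the axis may also turn the head. Its value does not matter.
- bowl: Unglazed round bowl, upside down, rim on the wheel head, loose, 0.28 to 0.57 kg. Rim radius 62 mm; side upright for 22 mm above the head, then rounding in to a 68 mm wide top 56 mm up, with a foot ring on it (66 mm high in all). Origin: centre of the rim plane, level with the head's top face; z up. Too wide for the gripper to take across its side. Resists sliding by a few N.
- bowl_foot: The foot ring on the bowl's top, part of the bowl: 64 mm across, 52 mm inside, 10 mm high. Origin: on the bowl's axis, at the ring's lower edge, 56 mm above the rim plane. Not to be touched.
- glaze_jar: Bystander: closed round jar, 64 mm across, 85 mm high, standing on the table. Origin: centre of its underside.
- cup: Bystander: plain unglazed cup, 72 mm across its rim, 75 mm high, standing on the table. Origin: centre of its underside.
- brush: Bystander: glaze brush 190 mm long lying on the table. Origin: middle of its underside; its length lies along x.
- test_tile: Bystander: glazed white test strip, 150 x 42 x 9 mm, lying on the table. Origin: centre of its underside; its length lies along x.
Not all that is in view belongs to the job. Leave any purple, turquoise or white look-alike of the bowl alone.

How it is judged:
By the outcome, as a careful person would: the job done as asked, in the order asked, and still so for the second after the job is handed in, with the robot touching nothing.
It also fails if it takes over 64 s, if anything falls off the work surface, if the arm or the gripper's body presses on something with over 40 N, if the wrist force passes 120 N, or if a joint passes its speed limit or range.

ROBOT

A 6-joint arm with a two-finger parallel gripper is mounted at the origin on the work surface. World frame = base frame: x ahead of the robot, y to its left, z up, the work surface at z = 0. Lengths are in mm, angles in rad, forces in N, time in s.
With the tool pointing down it reaches from about 300 to 775 mm from the base axis. Payload 14.6 kg.
Tool frame: the origin (TCP) lies on the centre line of the jaws, within the pads' length; the fingertips stand 19 mm ahead of it and the grasp point (between the pads) is the TCP (bot.tip_reach is the distance from the TCP to the fingertips, in mm); z points along the fingers, y is the line along which they close (so a half turn about z gives the same grasp; the last joint's range is limited). The gripper opens to 85 mm and grips with 20 to 120 N. Pads are 22 mm wide; open, the fingers measure 114 mm over their backs; the gripper's body (76 mm by 85 mm) begins 54 mm behind the grasp point. The pads swing forward as they close: fully open they stand 13 mm farther back than shut.
Start: joints at [-1.406, 0.3, 1.521, -0, 1.321, -0.067], TCP at [126.345, -535.282, 250.281] pointing down, gripper open.
Joint ranges: [-3.03, 3.03], [-0.79, 2.21], [0.23, 2.52], [-1.04, 4.18], [0, 3.07], [-2.55, 2.55]. Speed limits (rad/s): [2.22, 2.22, 2.57, 3.14, 3.14, 3.14].

INTERFACE

Orientations are given as a unit quaternion [w, x, y, z].
In Python, from rig import bot gives the robot as it stands. Calls block until the motion is done:
- bot.move_to(position, orientation): joint-space move of the TCP to a pose.
- bot.servo_line(position, attitude=None, speed=150, until_force=None): straight line of the TCP; attitude=None keeps the orientation; speed is the mean speed in mm/s. With until_force (N) it stops when the force on the tool has changed by that much, and returns True; else False.
- bot.move_joints(angles): joint-space move.
- bot.move_gripper(opening, grip_force=None): finger opening in mm; grip_force is the grip in N (None keeps the last); returns when the fingers have stopped.
- bot.dwell(seconds).
- bot.ik(position, orientation): joint angles nearest the present ones, or None.
- bot.read_state(): the state.
- bot.read_camera(name): name is "scene" or "top" or "wrist"; returns a dict with "image" (384x512x3 uint8, blue, green, red), "depth" (384x512 float32, mm along the optical axis (not along the pixel's ray), 0 where there is no reading), "fovy" (degrees; the focal length in pixels is half the picture's height over the tangent of half this angle, whatever the lens; pixels are square), "cx", "cy" (the principal point, pixels), "eye" and "attitude" of the camera in the world; the wrist camera has in their place "mount" (4x4, takes a point from camera to tool coordinates, whose origin is the TCP and whose axes are the flange's). Camera axes: x right, y down, z forward; pixel columns grow to the right and rows downward; lengths in mm; the calibration is good to about 2 mm. A picture is of the moment at which its call begins: read the wrist's pose just before it.
A pose or a line that the arm cannot do raises bot.MotionError and nothing moves.
- bot.finish_job(): hands the job in; it is judged then, once.
The state is a dict: "clock": time; "joint_positions": joint angles; "qvel": joint speeds; "effort": joint torques, N m; "ee_pos": TCP position; "tool_rot": TCP orientation; "ft_force": force on the tool from outside, world axes, zero at the start; "moment": the same for the moment, N m; "grip_width": finger opening in mm; "grip_force": force on a finger pad.
Only numpy, scipy, OpenCV 4.12 (cv2) and the standard library are available. Lean on these libraries where they do the work, as an engineer would, in place of code of your own. Each camera call takes 0.05 s, during which the arm holds its last target. There are 200 camera calls.

## Working session

There is one attempt and no reset: what is moved stays moved. The work goes in short steps, each a Python script; the robot and the scene stay as the last script left them, time stands still between calls to the robot, and variables do not carry over. Pictures are saved under pics/ and viewed, at most 10 in all, crops included, and the job is handed in when it is done.

```bash
mkdir -p pics; ls; python3 - <<'E'
from rig import bot
import cv2,numpy as np,pickle
d={n:bot.read_camera(n) for n in("scene","top")}
pickle.dump(d,open('d.pkl','wb'))
for n,c in d.items():
    print(n,c['fovy'],c['cx'],c['cy'],c['eye'],c['attitude'],c['image'].shape)
    cv2.imwrite(f'pics/{n}0.png',c['image'])
print(bot.read_state()['clock'])
E
```

```text
pics
scene 42.22091411221314 254.53360074360228 187.69538370656636 [1363.77047919 -225.44575974 1149.07317206] [-0.27592263  0.74553819  0.5687048  -0.21122114] (384, 512, 3)
top 42.86742638878333 258.6852718111349 195.49722269923546 [ 306.03325937   -6.43136455 1506.63869494] [-0.06158611  0.71422193 -0.69539429  0.05020918] (384, 512, 3)
0.1
```

View pics/top0.png

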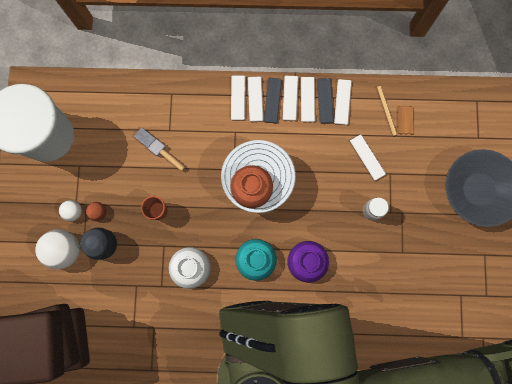

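View pics/scene0.png

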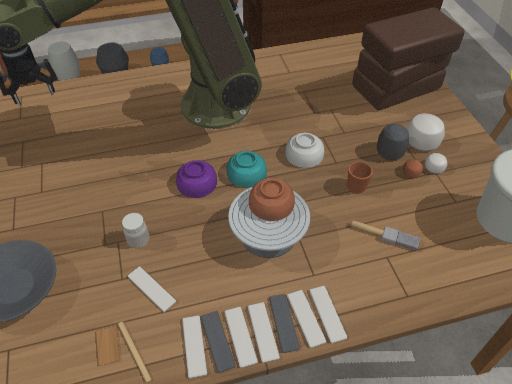

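Top view: the look-alikes are white (190,267), turquoise (256,259) and purple (308,261), all on the table. The terracotta one at (252,186) stands on the ringed wheel at (258,176), so it is the bowl meant. Next I measure it and confirm in an enlarged crop.

```bash
cat > h.py <<'E'
import cv2,numpy as np
from scipy.spatial.transform import Rotation as R
from scipy.optimize import least_squares
def rot(q): return R.from_quat(np.r_[q[1:],q[0]]).as_matrix()
def f_of(c): return c['image'].shape[0]/2/np.tan(np.radians(c['fovy'])/2)
def pose(c,st=None):
    if 'eye' in c: return rot(c['attitude']),np.array(c['eye'])
    M=np.array(c['mount']);T=rot(st['tool_rot']); return T@M[:3,:3],T@M[:3,3]+st['ee_pos']
def plane(c,uv,z,st=None):
    A,e=pose(c,st);uv=np.atleast_2d(uv).astype(float);f=f_of(c)
    d=np.c_[(uv[:,0]-c['cx'])/f,(uv[:,1]-c['cy'])/f,np.ones(len(uv))]@A.T
    return e+d*((z-e[2])/d[:,2])[:,None]
def cloud(c,st=None):
    A,e=pose(c,st);f=f_of(c);v,u=np.mgrid[:384,:512];z=c['depth']
    return np.dstack([(u-c['cx'])/f*z,(v-c['cy'])/f*z,z])@A.T+e
def circ(p,r=None):
    m=p[:,:2].mean(0)
    if r: s=least_squares(lambda x:np.hypot(*(p[:,:2]-x[:2]).T)-r,m,loss='soft_l1',f_scale=1.);return s.x,np.sqrt(np.mean(np.minimum(s.fun**2,25)))
    s=least_squares(lambda x:np.hypot(*(p[:,:2]-x[:2]).T)-x[2],np.r_[m,60],loss='soft_l1',f_scale=1.);return s.x,np.sqrt(np.mean(np.minimum(s.fun**2,25)))
def redmask(c):
    h=cv2.cvtColor(c['image'],cv2.COLOR_BGR2HSV)
    return ((h[...,0]<12)|(h[...,0]>174))&(h[...,1]>120)&(h[...,2]>60)
E
python3 - <<'E'
import pickle,cv2,numpy as np
from h import *
d=pickle.load(open('d.pkl','rb'))
for n,(u,v) in {'top':(258,176),'scene':(270,213)}.items():
    c=d[n];P=cloud(c);box=np.zeros((384,512),bool);box[v-55:v+55,u-55:u+55]=1
    z=P[...,2]
    red=redmask(c)&box&(z>80)
    head=box&(abs(z-92)<5)
    hull=cv2.convexHull(np.argwhere((head|red)if n=='top' else head)[:,::-1].astype(np.int32))[:,0]
    print(n,'head z',np.median(z[head]),head.sum(),'hull circle',circ(plane(c,hull,92)))
    ring=red&(z>152); print(' ring n',ring.sum(),'z',np.median(z[ring]) if ring.any() else 0,'centroid',P[ring].mean(0))
    wall=red&(z>94)&(z<113); 
    if wall.sum()>10: print(' wall',wall.sum(),circ(P[wall]),circ(P[wall],62))
    allr=red; rm=cv2.convexHull(np.argwhere(red)[:,::-1].astype(np.int32))[:,0]; print(' red hull @110',circ(plane(c,rm,110)))
    for nm,(a,b) in {'cup':(153,208),'jar':(376,208),'teal':(256,259)}.items():
        if n=='top': print(nm,P[b,a].round())
c=d['top']['image'][125:225,200:310]; s=d['scene']['image'][160:260,215:325]
cv2.imwrite('pics/crop1.png',cv2.resize(np.hstack([c,s]),None,fx=3.6,fy=3.6,interpolation=cv2.INTER_CUBIC))
E
```

```text
top head z 91.77077320736862 2521 hull circle (array([591.08075717,  24.77659088, 109.02307789]), np.float64(0.2436882097097012))
 ring n 166 z 157.2897903024981 centroid [545.06032192  39.2827534  205.90384268]
 wall 17 (array([556.23213208,  41.82940759,  62.04774328]), np.float64(0.31652269241939207)) (array([556.19193771,  41.79824222]), np.float64(0.31673193153474616))
 red hull @110 (array([555.48706564,  41.37735648,  61.27985852]), np.float64(0.7584593177490022))
cup [498. 348.   5.]
jar [ 505. -324.   84.]
teal [348.  23.  56.]
scene head z 93.11037869366032 2721 hull circle (array([590.61390996,  23.98650705, 110.01944964]), np.float64(0.8406158230208699))
 ring n 204 z 158.15467907763207 centroid [582.92642443  31.52643447 191.58679899]
 wall 102 (array([552.407656  ,  42.16512202,  62.13350656]), np.float64(1.2288226263882824)) (array([552.5628501 ,  42.14712153]), np.float64(1.2293678273160302))
 red hull @110 (array([551.83866564,  44.69875509,  68.70717517]), np.float64(3.8891420935166146))
```

View pics/crop1.png

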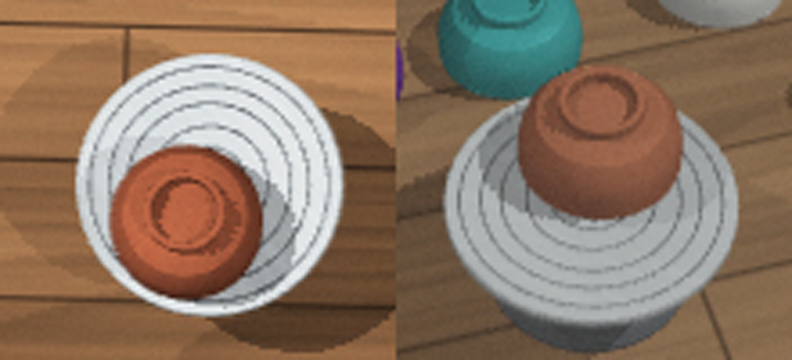

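The crop confirms it: the terracotta bowl is on the ringed head, offset toward the robot and to its left. The wheel is at about (591,24.5) and the bowl at about (555.5,41.5), so the push is about 39 mm. I go to a hover pose and check from near.

```bash
cat >> h.py <<'E'
def quat(yaw):  # tool down, tool x along yaw
    q=(R.from_euler('z',yaw)*R.from_euler('x',np.pi)).as_quat(); return [q[3],*q[:3]]
def wrist(bot,name=None):
    import pickle
    st=bot.read_state();c=bot.read_camera('wrist');pickle.dump((st,c),open('w.pkl','wb'))
    P=cloud(c,st);z=P[...,2];red=redmask(c)&(z>80)&(z<175)&(abs(P[...,0]-580)<130)&(abs(P[...,1]-30)<130)
    head=(abs(z-92)<4)&(abs(P[...,0]-590)<125)&(abs(P[...,1]-25)<125)&~red
    def hull(m):
        h=cv2.convexHull(np.argwhere(m)[:,::-1].astype(np.int32))[:,0]
        return h[(h[:,0]>2)&(h[:,0]<509)&(h[:,1]>2)&(h[:,1]<381)]
    print('head',circ(plane(c,hull(head|red),92,st)),np.median(z[head]))
    wall=red&(z>94)&(z<113)
    print('wall',wall.sum(),circ(P[wall],62) if wall.sum()>9 else '')
    rg=red&(z>153)
    if rg.sum()>9: print('ring top',np.median(z[rg]),circ(plane(c,hull(rg),158,st)))
    if name: cv2.imwrite(name,c['image'])
    return st,c
E
python3 - <<'E'
from rig import bot
from h import *
st=bot.read_state();print(bot.tip_reach,st['ee_pos'],rot(st['tool_rot']).round(2).tolist())
bot.move_to([500,60,330],quat(-0.446))
bot.move_gripper(40);print(bot.read_state()['grip_width'],bot.tip_reach,bot.read_state()['clock'],bot.read_state()['joint_positions'])
wrist(bot,'pics/w1.png')
E
```

```text
19.0 [ 126.30514687 -535.10324491  249.78891731] [[0.97, 0.23, -0.0], [0.23, -0.97, 0.0], [0.0, -0.0, -1.0]]
39.79469354945902 19.0 3.1167 [4.65851526e-02 1.44423157e-01 1.52599051e+00 1.13635345e-05
 1.47120957e+00 2.06346059e+00]
head (array([590.87662089,  23.64850509, 108.9047305 ]), np.float64(0.06775390558318173)) 92.03611922284477
wall 0 
ring top 157.79121238345917 (array([555.28826107,  40.77243287,  31.45630457]), np.float64(0.12596519293894506))
```

View pics/w1.png

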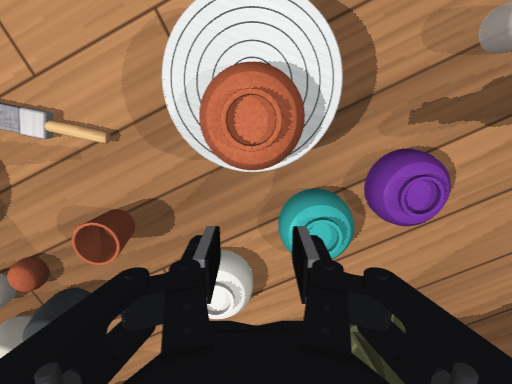

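The wrist view shows the wheel at (252,75), the bowl at (252,115) and its foot ring at (251,118). All are on the picture's centre column, so the tool faces straight along the push line. The near fit gives wheel (590.9,23.65) and bowl (555.3,40.8). I descend behind the bowl and push, stopping short of the target to check.

```bash
python3 - <<'E'
from rig import bot
from h import *
W=np.array([590.9,23.65]);B=np.array([555.3,40.8]);u=(W-B)/np.linalg.norm(W-B);yaw=np.arctan2(u[1],u[0]);q=quat(yaw)
p=lambda c,s,z:[*(c-u*s),z]
bot.move_to(p(B,100,200),q)
bot.servo_line(p(B,100,122),speed=100)
f0=bot.read_state()['ft_force']
r=bot.servo_line(p(B,62,122),speed=25,until_force=1.5)
s=bot.read_state();print('contact',r,s['ft_force']-f0,'dist',(B-s['ee_pos'][:2])@u,s['ee_pos'],s['clock'])
st,c=wrist(bot,'pics/w2.png');print(np.array(c['mount']).round(2).tolist())
E
```

```text
contact True [0.94803005 0.93813761 0.3570654 ] dist 68.87902569766193 [493.17546323  70.54707835 121.59858819] 5.8417
head (array([588.24084975,  25.3930606 , 108.22681014]), np.float64(1.7417875124281266)) 92.07368114114217
wall 1 
ring top 157.7731574719174 (array([556.33108027,  40.35939015,  31.34987849]), np.float64(0.9597157544981941))
[[-0.0, -0.96, -0.28, 72.83], [1.0, -0.0, -0.0, -1.01], [0.0, -0.28, 0.96, -123.75], [0.0, 0.0, 0.0, 1.0]]
```

View pics/w2.png

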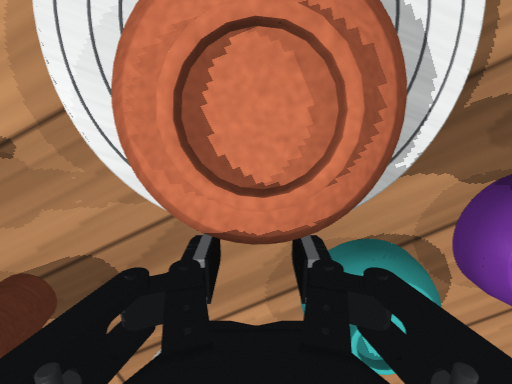

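The view shows the fingertips at (205,250) and (310,250) just at the bowl's near side, with the foot ring at (260,105) well clear. I push slowly to about 6 mm short and measure the ring.

```bash
python3 - <<'E'
from rig import bot
from h import *
W=np.array([590.9,23.65]);B=np.array([555.3,40.8]);u=(W-B)/np.linalg.norm(W-B)
for s in (88,75.5):
    f0=bot.read_state()['ft_force']
    r=bot.servo_line([*(W-u*s),122],speed=18,until_force=15)
    t=bot.read_state();print(r,t['ft_force'],'tcp dist',(W-t['ee_pos'][:2])@u,t['clock'])
    wrist(bot)
E
```

```text
False [-0.81354365  0.73143212 -0.14768994] tcp dist 87.97599146967943 7.1917
head (array([590.80941125,  23.35446374, 108.46980073]), np.float64(0.058983636500425124)) 92.0740199408014
wall 0 
ring top 157.76043001595457 (array([574.84613122,  33.04211344,  31.19940701]), np.float64(0.11393925241689891))
False [-0.89107207 -0.44077299 -0.57622994] tcp dist 75.35822371327298 8.0833
head (array([590.90780575,  23.34583508, 108.45862335]), np.float64(0.05382000364600647)) 92.08642547701373
wall 0 
ring top 157.79007368933185 (array([586.25446157,  27.59677066,  31.18537748]), np.float64(0.12652535533124157))
```

```bash
python3 - <<'E'
from rig import bot
from h import *
W=np.array([590.9,23.5]);u=np.array([35.6,-17.15]);u/=np.linalg.norm(u)
bot.servo_line([*(np.array([590.9,23.65])-u*70.3),122],speed=15,until_force=15)
wrist(bot)
t=bot.read_state();p=t['ee_pos'];
bot.servo_line([*(p[:2]-u*40),122],speed=60)
bot.servo_line([*(p[:2]-u*40),300],speed=150)
bot.dwell(.3)
wrist(bot,'pics/w3.png')
bot.move_to([*(W-u*60),340],quat(0.3)); bot.dwell(.3); wrist(bot)
print(bot.read_state()['clock'])
E
```

```text
head (array([590.89794088,  23.33743761, 108.44012975]), np.float64(0.04374544805524354)) 92.06975352982454
wall 0 
ring top 157.74637327306817 (array([591.00037662,  25.34537273,  31.20386857]), np.float64(0.12380118102766517))
head (array([590.83816365,  23.65880399, 108.8998545 ]), np.float64(0.058625866910603196)) 92.05730209596703
wall 0 
ring top 157.79398925419372 (array([590.84465318,  25.70573356,  31.47911993]), np.float64(0.11280293538550251))
head (array([590.71659717,  23.9060344 , 108.90422953]), np.float64(0.08223368059161305)) 91.9882505560592
wall 0 
ring top 157.7656580416821 (array([590.88445066,  26.06695048,  31.46003161]), np.float64(0.09229252895911098))
12.3167
```

View pics/w3.png

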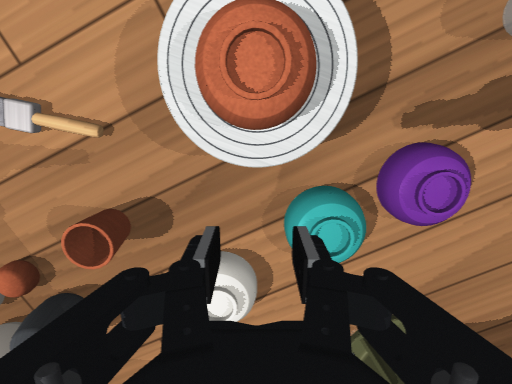

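In the wrist view the bowl at (256,65) sits nearly centred. The fits from two headings agree that it is about 2.1 mm too far in +y with x correct. I nudge it in -y with the fingers' other face, because the joint range requires that heading.

```bash
python3 - <<'E'
from rig import bot
from h import *
q=quat(np.pi/2);W=np.array([590.85,23.7])
x=W[0]
bot.move_to([x,W[1]+110,300],q)
bot.servo_line([x,W[1]+110,122],speed=150)
bot.servo_line([x,W[1]+76,122],speed=40)
bot.servo_line([x,W[1]+70.0,122],speed=10,until_force=12)
print(bot.read_state()['ee_pos'],bot.read_state()['ft_force'])
y=bot.read_state()['ee_pos'][1]
bot.servo_line([x,y+40,122],speed=60)
bot.servo_line([x,y+40,300],speed=150)
bot.move_to([540,50,330],quat(-0.2)); bot.dwell(.3); wrist(bot)
print(bot.read_state()['clock'])
E
```

```text
[590.84388803  93.70942309 121.99588532] [ 0.22676777  0.51867396 -0.42344906]
head (array([590.93705727,  23.77448286, 108.91770081]), np.float64(0.07427551036885414)) 92.02623330258751
wall 0 
ring top 157.8567803238762 (array([591.06079683,  25.87692424,  31.46913219]), np.float64(0.11761703496567819))
20.4
```

The bowl did not move. Before pushing further I cross-check the remaining 2 mm from a very different heading and from the top camera, to rule out camera bias.

```bash
python3 - <<'E'
from rig import bot
from h import *
import pickle
for yaw in (2.3,3.4):
    u=np.array([np.cos(yaw),np.sin(yaw)])
    try: bot.move_to([*(np.array([591,24])-u*75),330],quat(yaw))
    except bot.MotionError as e: print(yaw,e);continue
    bot.dwell(.3);st,c=wrist(bot,f'pics/wy{yaw}.png')
    # rim: silhouette of red hull at z~103
    P=cloud(c,st);z=P[...,2];red=redmask(c)&(z>80)&(z<175)&(np.hypot(P[...,0]-591,P[...,1]-24)<100)
    h=cv2.convexHull(np.argwhere(red)[:,::-1].astype(np.int32))[:,0]; print(' sil',circ(plane(c,h,114,st)))
bot.move_to([250,-350,330],quat(0));c=bot.read_camera('top');P=cloud(c);z=P[...,2]
box=(abs(P[...,0]-591)<125)&(abs(P[...,1]-24)<125)
red=redmask(c)&(z>85)&box;rg=red&(z>152)&(z<175);head=box&(abs(z-92)<5)
H=lambda m:cv2.convexHull(np.argwhere(m)[:,::-1].astype(np.int32))[:,0]
print('top head',circ(plane(c,H(head|red),92)),'ring',circ(plane(c,H(rg),158)),'sil',circ(plane(c,H(red),114)))
cv2.imwrite('pics/top2.png',cv2.resize(c['image'][125:225,200:310],None,fx=5,fy=5,interpolation=cv2.INTER_CUBIC))
print(bot.read_state()['clock'])
E
```

```text
head (array([590.52294973,  23.01624747, 108.93896179]), np.float64(0.060386850332969755)) 92.06242831170292
wall 0 
ring top 157.78682108303326 (array([590.76960959,  25.14788171,  31.49551863]), np.float64(0.14182677725325102))
 sil (array([590.98057314,  25.69945068,  61.3185132 ]), np.float64(0.23153092850788365))
head (array([590.9438524 ,  22.94458604, 108.95050599]), np.float64(0.058889052567618214)) 92.05010188692393
wall 0 
ring top 157.81009595937041 (array([591.07581257,  25.08418866,  31.47723101]), np.float64(0.1153853576075572))
 sil (array([590.86170607,  25.6806797 ,  61.30867965]), np.float64(0.21746755961930345))
top head (array([591.03063158,  24.72723301, 109.08533938]), np.float64(0.2625345516012416)) ring (array([588.48161391,  30.76943321,  36.16776509]), np.float64(1.7834822565712418)) sil (array([590.61292317,  26.40752596,  61.27703822]), np.float64(0.6916445358719221))
26.375
```

View pics/wy2.3.png

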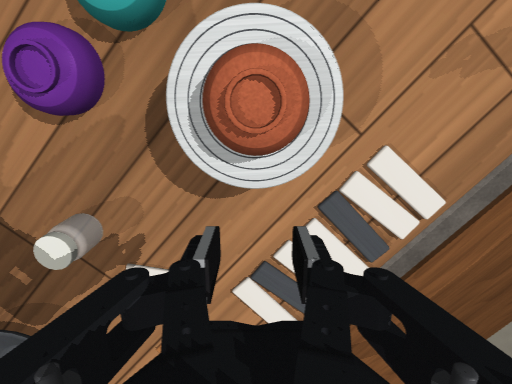

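All the headings agree: a real offset of about +2.1 mm in y and about 0.15 mm in x. The fingers' back face just had not reached the bowl. The 67 mm ring around the bowl at (256,98) is visibly uneven. I step closer in a push-and-check loop whose steps cannot overshoot.

```bash
python3 - <<'E'
from rig import bot
from h import *
q=quat(np.pi/2);x=590.9;Y=23.4
def look():
    st=bot.read_state();c=bot.read_camera('wrist');P=cloud(c,st);z=P[...,2]
    near=np.hypot(P[...,0]-591,P[...,1]-24)<125
    red=redmask(c)&near&(z>80)&(z<175);head=near&(abs(z-92)<4)|red;rg=red&(z>153)
    H=lambda m:cv2.convexHull(np.argwhere(m)[:,::-1].astype(np.int32))[:,0]
    h,r=circ(plane(c,H(head),92,st)),circ(plane(c,H(rg),158,st))
    print(h[0].round(2),round(h[1],2),r[0].round(2)); return r[0][:2]-h[0][:2]
bot.move_to([x,Y-62,310],q);bot.dwell(.2);o=look();print(o)
d=66.0
while bot.read_state()['clock']<52:
    bot.move_to([x,Y+95,300],q)
    bot.servo_line([x,Y+95,122],speed=200)
    bot.servo_line([x,Y+d+3,122],speed=50)
    bot.servo_line([x,Y+d,122],speed=10,until_force=15)
    bot.servo_line([x,Y+95,122],speed=50)
    bot.servo_line([x,Y+95,300],speed=200)
    bot.move_to([x,Y-62,310],q);bot.dwell(.2)
    n=look();print('d',d,'off',n.round(2),'clock',bot.read_state()['clock'])
    if abs(n[1])<.6: break
    if n[1]<0: break
    if o[1]-n[1]>.3: d-=n[1]
    else: d-=min(1.9,n[1])
    o=n
E
```

```text
[590.45  23.31 108.94] 0.07 [590.66  25.48  31.47]
[0.20751453 2.17265469]
[590.41  23.34 108.91] 0.07 [591.23  21.62  31.45]
d 66.0 off [ 0.82 -1.71] clock 33.85
```

The loop's step was too deep and the bowl passed the centre, so it is now at (+0.8,-1.7). I mend this from the opposite side with the front face, using in-contact wrist views to measure before each small advance.

```bash
python3 - <<'E'
from rig import bot
from h import *
W=np.array([590.7,23.5])
def look():
    st=bot.read_state();c=bot.read_camera('wrist');P=cloud(c,st);z=P[...,2]
    near=np.hypot(P[...,0]-591,P[...,1]-24)<125
    red=redmask(c)&near&(z>80)&(z<175);head=near&(abs(z-92)<4)|red;rg=red&(z>153)
    def H(m):
        h=cv2.convexHull(np.argwhere(m)[:,::-1].astype(np.int32))[:,0]
        return h[(h[:,0]>2)&(h[:,0]<509)&(h[:,1]>2)&(h[:,1]<381)]
    h,r=circ(plane(c,H(head),92,st)),circ(plane(c,H(rg),158,st))
    o=r[0][:2]-h[0][:2];print(h[0].round(2),round(h[1],2),r[0].round(2),'off',o.round(2)); return o
o=np.array([.82,-1.71]);u=-o/np.linalg.norm(o);q=quat(np.arctan2(u[1],u[0]))
p=lambda s,z:[*(W-u*s),z]
bot.move_to(p(95,300),q);o=look()
bot.servo_line(p(95,122),speed=150)
bot.servo_line(p(74,122),speed=40);look()
s=71.2
bot.servo_line(p(s,122),speed=10);prev=o
for k in range(8):
    bot.dwell(.1);n=look()@u;print(s,round(n,2))
    if n>-.25: break
    s-=min(.5,-n); bot.servo_line(p(s,122),speed=5)
bot.servo_line(p(100,122),speed=50)
bot.servo_line(p(100,300),speed=200);bot.dwell(.3);look()
print(bot.read_state()['clock'])
E
```

```text
[590.53  23.08 108.93] 0.06 [591.41  21.3   31.46] off [ 0.88 -1.77]
[590.67  23.15 108.48] 0.05 [591.49  21.35  31.19] off [ 0.81 -1.8 ]
[590.66  23.18 108.45] 0.06 [591.21  22.26  31.21] off [ 0.55 -0.92]
71.2 -1.07
[590.68  23.14 108.44] 0.04 [591.12  22.71  31.2 ] off [ 0.44 -0.43]
70.7 -0.58
[590.65  23.16 108.45] 0.06 [591.    23.23  31.17] off [0.35 0.07]
70.2 -0.09
[590.52  23.06 108.92] 0.07 [590.85  23.19  31.45] off [0.33 0.13]
40.0083
```

The offset is now (0.33, 0.13) mm. I take a last look from here and hand in; the hand is already clear at z = 300.

```bash
python3 - <<'E'
from rig import bot
import cv2
cv2.imwrite('pics/end.png',bot.read_camera('wrist')['image'])
bot.dwell(.5);print(bot.finish_job())
E
```

```text
the job is handed in; nothing more can be done
None
```

View pics/end.png

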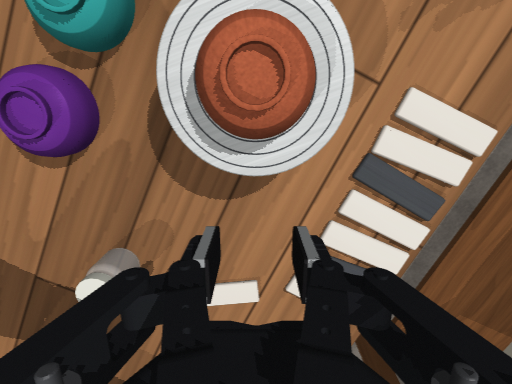

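The bowl is centred on the wheel to about 0.4 mm by the last wrist-camera measurement, after one overshoot of about 2 mm that I pushed back; the hand is clear, nothing else was touched, and the job was handed in at about 41 s.

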